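Weigh out frozen burger pucks on a spring scale

TASK

Make up the burger portion on the spring scale: take frozen pucks from the sheet pan one at a time and set each one down flat inside the four wires of the stacker on the scale's pan, until the pointer has sunk to the set tab, then stop - not one puck more. Feel each puck in gently: the stacker has some play, and you must neither drop pucks in, lean on the scale nor push its pan down to the stop. Leave the pucks you do not need where they lie on the sheet pan, and leave the set tab and the other things on the bench alone.

Things in the scene. Friction and masses are not known exactly. Their poses are not given: they have to be found in the camera images.
- scale: Steel spring scale, fixed; housing 155 (x) x 170 (y) x 86 mm high, its collar 92. Origin: centre of its underside. Its graduated face looks along its own +x. Above it, centred on its axis and square with it, is the sprung pan (130 x 130 mm, rim 6 mm high), on which stands the steel wire patty stacker (see pan_floor and wire_tips).
- pan_floor (a point): Centre of the pan, at the top of the stacker's round base plate (diameter 116, 4 mm thick), on which the first puck stands. Sinks with the pan; 159 mm above the bench with the pan at its very top. Axes as the scale's. Four upright wires, 6 mm thick, stand on the diagonals of its x and y axes, 36.5 mm from the stacker's own axis; along x and y there are clear 45 mm gaps between them for the fingers.
- wire_tips (a point): Centre of the PAN at the height of the wires' flat-cut tips, 70 mm above pan_floor. A puck has 1.5 mm of room all round between the wires. The stacker cannot turn or lift but has play: its axis lies up to 5 mm off this point along x and up to 5 mm along y, differently each time and not measured by any entry: feel for it (or see it). A side push of some 3 N shifts it.
- pan (a joint): How far the pan has sunk from its very top, m, growing downwards. Empty it rests at about 0.005 to 0.009. Sprung: about 0.13 N per mm, so each puck sinks it by about 7.5 mm (6.9 to 8.1), and so does any push of 1 N. Settles within about 0.5 s. The stop is at 0.065.
- mark (a joint): Height of the set tab on the scale's face, given as the sink of the pan (m) at which the pointer is level with it: 0.0182 to 0.0257. Stays where it is set. Two or three pucks bring the pan there.
- pointer (a point): Tip of the black pointer that sticks out of the slot in the scale's face and sinks with the pan.
- mark_tab (a point): The set tab: a small dark steel tongue with a round nut beside the slot (at the scale's +y side of it); this point lies over the slot at the tongue's mid-height, where the pointer's tip comes when it is level.
- tray: Aluminium sheet pan, 240 (x) x 330 (y) x 18 mm high, walls and floor 3 mm, fixed. Origin: centre of its underside. The pucks lie on it two by two, about 100 mm apart along its x and 132 mm along its y.
- puck0: Frozen burger puck, a hard brown disc, diameter 64 mm, 30 mm thick, about 100 g (92 to 108 g); origin: centre of its underside, z up. All four pucks are alike. It lies on the tray's 3 mm floor.
- puck1: Frozen burger puck, a hard brown disc, diameter 64 mm, 30 mm thick, about 100 g (92 to 108 g); origin: centre of its underside, z up. All four pucks are alike. It lies on the tray's 3 mm floor.
- puck2: Frozen burger puck, a hard brown disc, diameter 64 mm, 30 mm thick, about 100 g (92 to 108 g); origin: centre of its underside, z up. All four pucks are alike. It lies on the tray's 3 mm floor.
- puck3: Frozen burger puck, a hard brown disc, diameter 64 mm, 30 mm thick, about 100 g (92 to 108 g); origin: centre of its underside, z up. All four pucks are alike. It lies on the tray's 3 mm floor.
- oil: Bystander: oil bottle, 72 mm across, 210 mm high, origin under its centre.
- can: Bystander: big can, 100 mm across, 130 mm high, origin under its centre.
- tub: Bystander: lidded plastic tub, 118 x 83 x 53 mm high, origin under its centre.
- spatula: Bystander: spatula, 260 mm long, lying flat; origin under its middle.
Things that resemble listed ones, but are neither listed nor needed, are in the scene too. What is shaped like the puck2 but turquoise or white is not meant.

How it is judged:
On the way, in this order (a step that is already met when the one before it is completed fails the run):
1. a first puck stands flat between the stacker's wires, let go (((horizontal distance between puck0 and pan_floor below 0.012 m and z of puck0 in the frame of pan_floor between -0.004 and 0.0635 m and angle between puck0's own z axis and vertical below 0.06 rad and contact force between the fingers and puck0 below 0.05 N) or (horizontal distance between puck1 and pan_floor below 0.012 m and z of puck1 in the frame of pan_floor between -0.004 and 0.0635 m and angle between puck1's own z axis and vertical below 0.06 rad and contact force between the fingers and puck1 below 0.05 N) or (horizontal distance between puck2 and pan_floor below 0.012 m and z of puck2 in the frame of pan_floor between -0.004 and 0.0635 m and angle between puck2's own z axis and vertical below 0.06 rad and contact force between the fingers and puck2 below 0.05 N) or (horizontal distance between puck3 and pan_floor below 0.012 m and z of puck3 in the frame of pan_floor between -0.004 and 0.0635 m and angle between puck3's own z axis and vertical below 0.06 rad and contact force between the fingers and puck3 below 0.05 N))), for 0.2 s.
2. a second puck stands flat on it between the wires, let go ((((horizontal distance between puck1 and pan_floor below 0.012 m and z of puck1 in the frame of pan_floor between -0.004 and 0.0635 m and angle between puck1's own z axis and vertical below 0.06 rad and contact force between the fingers and puck1 below 0.05 N) and (horizontal distance between puck0 and pan_floor below 0.012 m and z of puck0 in the frame of pan_floor between -0.004 and 0.0635 m and angle between puck0's own z axis and vertical below 0.06 rad and contact force between the fingers and puck0 below 0.05 N)) or ((horizontal distance between puck2 and pan_floor below 0.012 m and z of puck2 in the frame of pan_floor between -0.004 and 0.0635 m and angle between puck2's own z axis and vertical below 0.06 rad and contact force between the fingers and puck2 below 0.05 N) and (horizontal distance between puck0 and pan_floor below 0.012 m and z of puck0 in the frame of pan_floor between -0.004 and 0.0635 m and angle between puck0's own z axis and vertical below 0.06 rad and contact force between the fingers and puck0 below 0.05 N)) or ((horizontal distance between puck2 and pan_floor below 0.012 m and z of puck2 in the frame of pan_floor between -0.004 and 0.0635 m and angle between puck2's own z axis and vertical below 0.06 rad and contact force between the fingers and puck2 below 0.05 N) and (horizontal distance between puck1 and pan_floor below 0.012 m and z of puck1 in the frame of pan_floor between -0.004 and 0.0635 m and angle between puck1's own z axis and vertical below 0.06 rad and contact force between the fingers and puck1 below 0.05 N)) or ((horizontal distance between puck3 and pan_floor below 0.012 m and z of puck3 in the frame of pan_floor between -0.004 and 0.0635 m and angle between puck3's own z axis and vertical below 0.06 rad and contact force between the fingers and puck3 below 0.05 N) and (horizontal distance between puck0 and pan_floor below 0.012 m and z of puck0 in the frame of pan_floor between -0.004 and 0.0635 m and angle between puck0's own z axis and vertical below 0.06 rad and contact force between the fingers and puck0 below 0.05 N)) or ((horizontal distance between puck3 and pan_floor below 0.012 m and z of puck3 in the frame of pan_floor between -0.004 and 0.0635 m and angle between puck3's own z axis and vertical below 0.06 rad and contact force between the fingers and puck3 below 0.05 N) and (horizontal distance between puck1 and pan_floor below 0.012 m and z of puck1 in the frame of pan_floor between -0.004 and 0.0635 m and angle between puck1's own z axis and vertical below 0.06 rad and contact force between the fingers and puck1 below 0.05 N)) or ((horizontal distance between puck3 and pan_floor below 0.012 m and z of puck3 in the frame of pan_floor between -0.004 and 0.0635 m and angle between puck3's own z axis and vertical below 0.06 rad and contact force between the fingers and puck3 below 0.05 N) and (horizontal distance between puck2 and pan_floor below 0.012 m and z of puck2 in the frame of pan_floor between -0.004 and 0.0635 m and angle between puck2's own z axis and vertical below 0.06 rad and contact force between the fingers and puck2 below 0.05 N)))), for 0.2 s.
At the end, for the whole second after the job is handed in: The pointer is level with the set tab (at most 1 mm above it) or past it by less than one puck's worth (at most 8.5 mm below it), the pan at rest; every puck either stands flat (within 0.06 rad) in the stack between the wires, not held, or still lies where it was on the sheet pan (within 30 mm) (z of pointer in the frame of mark_tab between -0.0085 and 0.001 m and velocity of joint pan between -0.004 and 0.004 m/s and ((horizontal distance between puck0 and pan_floor below 0.012 m and z of puck0 in the frame of pan_floor between -0.004 and 0.0635 m and angle between puck0's own z axis and vertical below 0.06 rad and contact force between the fingers and puck0 below 0.05 N) or (distance of puck0 from where it was at the start of the episode below 0.03 m and angle between puck0's own z axis and vertical below 0.06 rad)) and ((horizontal distance between puck1 and pan_floor below 0.012 m and z of puck1 in the frame of pan_floor between -0.004 and 0.0635 m and angle between puck1's own z axis and vertical below 0.06 rad and contact force between the fingers and puck1 below 0.05 N) or (distance of puck1 from where it was at the start of the episode below 0.03 m and angle between puck1's own z axis and vertical below 0.06 rad)) and ((horizontal distance between puck2 and pan_floor below 0.012 m and z of puck2 in the frame of pan_floor between -0.004 and 0.0635 m and angle between puck2's own z axis and vertical below 0.06 rad and contact force between the fingers and puck2 below 0.05 N) or (distance of puck2 from where it was at the start of the episode below 0.03 m and angle between puck2's own z axis and vertical below 0.06 rad)) and ((horizontal distance between puck3 and pan_floor below 0.012 m and z of puck3 in the frame of pan_floor between -0.004 and 0.0635 m and angle between puck3's own z axis and vertical below 0.06 rad and contact force between the fingers and puck3 below 0.05 N) or (distance of puck3 from where it was at the start of the episode below 0.03 m and angle between puck3's own z axis and vertical below 0.06 rad))); the robot touches nothing.
It fails at once if the pan is pushed down to its stop (sunk more than 62 mm) (value of joint pan above 0.062 m).
It fails at once if the robot pushes on the scale with more than 10 N (contact force between the arm and scale above 10 N).
It fails at once if a puck is dropped into the stacker (falls faster than 0.5 m/s between the wires) or pressed on the scale with more than 18 N (contact force between any of puck0, puck1, puck2, puck3 and scale above 18 N or (linear speed of puck0 above 0.5 m/s and horizontal distance between puck0 and pan_floor below 0.012 m and z of puck0 in the frame of pan_floor below 0.07 m) or (linear speed of puck1 above 0.5 m/s and horizontal distance between puck1 and pan_floor below 0.012 m and z of puck1 in the frame of pan_floor below 0.07 m) or (linear speed of puck2 above 0.5 m/s and horizontal distance between puck2 and pan_floor below 0.012 m and z of puck2 in the frame of pan_floor below 0.07 m) or (linear speed of puck3 above 0.5 m/s and horizontal distance between puck3 and pan_floor below 0.012 m and z of puck3 in the frame of pan_floor below 0.07 m)).
It fails at once if the set tab is moved (distance of mark_tab from where it was at the start of the episode above 0.003 m).
It fails at once if the oil bottle, can, tub or spatula is disturbed (moved more than 20 mm) (distance of any of oil, can, tub, spatula from where it was at the start of the episode above 0.02 m).
It also fails if it takes over 72 s, if anything falls off the work surface, if the arm or the gripper's body presses on something with over 40 N, if the wrist force passes 120 N, or if a joint passes its speed limit or range.

ROBOT

A 6-joint arm with a two-finger parallel gripper is mounted at the origin on the work surface. World frame = base frame: x ahead of the robot, y to its left, z up, the work surface at z = 0. Lengths are in m, angles in rad, forces in N, time in s.
With the tool pointing down it reaches from about 0.25 to 0.775 m from the base axis. Payload 4 kg.
Tool frame: the origin (TCP) lies on the centre line of the jaws, within the pads' length; the fingertips stand 17 mm ahead of it and the grasp point (between the pads) lies 2 mm behind it; z points along the fingers, y is the line along which they close (so a half turn about z gives the same grasp; the last joint's range is limited). The gripper opens to 94 mm and grips with 3 to 60 N. Pads are 16 mm wide; open, the fingers measure 119 mm over their backs; the gripper's body (75 mm by 177 mm) begins 78 mm behind the grasp point.
Start: joints at [-1.399, 0.087, 1.371, -0, 1.684, -0.103], TCP at [0.149, -0.529, 0.223] pointing down, gripper open.
Joint ranges: [-3.1, 3.1], [-0.76, 2.03], [0.27, 2.55], [-1.08, 4.22], [0.17, 2.65], [-2.57, 2.57]. Speed limits (rad/s): [2.79, 2.79, 3.14, 3.14, 3.14, 3.14].

INTERFACE

Orientations are given as [roll, pitch, yaw] about the fixed x, y, z axes, in that order (R = Rz(yaw) Ry(pitch) Rx(roll)).
In Python, from bench import robot gives the robot as it stands.
- The arm moves only by the tool servo_tool, never from a script. Its argument "plan" is a list of rows, each a list of 7 numbers: the shift along the tool's x, y, z normalised to -1 to 1, where 1 is 0.1 m, then the turn, a rotation vector about the tool's x, y, z normalised to -1 to 1, where 1 is pi/2 rad, then the finger opening in mm, from 0 to 94. In form: [[x, y, z, ax, ay, az, gripper], ...]. A call has 1 to 12 rows; each row is the pose to reach, as a shift and turn from the pose commanded when the call began, along the tool's axes at that moment; what a row does not reach only later rows make up. A row lasts 1/12 s, in which the tool goes at most 41.7 mm and 7.16 degrees, less where a joint would pass 70% of its speed; a pose out of reach is approached as far as the arm can. A call with a number of a shift or a turn outside -1 to 1 is refused whole. A call with a gripper value outside its range is refused whole. The fingers move at their own pace and stop on an object; the grip force is fixed at half the most. Time passes only in rows, so rows that repeat a pose let the fingers close. It gives the time, the measured TCP pose, the force, the opening and the grip force at its end, in the units of the state.
- robot.get_obs(): the state, without advancing time (a new reading comes with each control period).
- robot.snapshot(name): name is "side" or "top" or "wrist"; returns the picture (480x640x3 uint8, red, green, blue); there is no depth.
- robot.camera_params(name): a dict with "camera_matrix" (3x3 intrinsics, pixels), "rvec" (rotation vector, rad) and "tvec" (3), from world to camera coordinates, as OpenCV has them; the wrist camera has in their place "tool_from_camera" (4x4, takes a point from camera to tool coordinates, whose origin is the TCP and whose axes are the flange's). Camera axes: x right, y down, z forward; pixel columns grow to the right and rows downward; lengths in m; the calibration is good to about 2 mm. A picture is of the moment at which its call begins: read the wrist's pose just before it. camera_params takes no time and is no camera call.
- robot.close_job(): hands the job in; it is judged then, once.
Trained networks look in the newest picture that a camera, given by its name, has taken for a name from the list of things; names that differ only in an ending like _2 or _b are one class to them, and where a whole thing is asked for, a point or a joint stands for the part that bears it (a point fixed in the world has none). Each returns a list of dicts, best first, with "conf" (0 to 1); they miss things now and then, are a little off and sometimes report something else, mostly with a low value. They report only what shows in the picture. A call takes as long as a camera call. They do not tell look-alikes from the thing itself.
- robot.find_in(thing, camera): "extent" ([centre column, centre row, width, height] in pixels, round what is visible of it).
The state is a dict: "time": time; "joint_positions": joint angles; "qvel": joint speeds; "joint_torque": joint torques, N m; "tool_pos": TCP position; "ee_rot": TCP orientation; "wrist_force": force on the tool from outside, world axes, zero at the start; "wrist_torque": the same for the moment, N m; "width": finger opening in m; "finger_force": force on a finger pad.
Only numpy, scipy, OpenCV 4.12 (cv2) and the standard library are available. Lean on these libraries where they do the work, as an engineer would, in place of code of your own. Each camera call takes 0.05 s, during which the arm holds its last target. There are 200 camera calls.

## Working session

There is one attempt and no reset: what is moved stays moved. The work goes in short steps, Python scripts to look and compute and a tool call to move; the robot and the scene stay as the last step left them, time stands still between calls to the robot, and variables do not carry over. Pictures are saved under pics/ and viewed, at most 10 in all, crops included, and the job is handed in when it is done.

Besides the shell and the picture viewer there is one more tool, called after "Request:" as a command line: name --pt "numbers of a row" for each row, then --argument value for the rest. servo_tool: Moves the arm, as the interface text tells. Scaled input: -1 to 1 covers 0.1 m each way for a shift and pi/2 rad each way for a turn. Its arguments: {"type":"object","properties":{"plan":{"type":"array","items":{"type":"array","items":{"type":"number"}}}},"required":["plan"]}

```bash
mkdir -p pics; ls
cat > h.py <<'E'
import numpy as np,cv2
from bench import robot
from scipy.spatial.transform import Rotation as R
def save(n,img): cv2.imwrite('pics/'+n+'.png',cv2.cvtColor(np.ascontiguousarray(img),cv2.COLOR_RGB2BGR))
def cam(name,obs=None):
    p=robot.camera_params(name);K=np.array(p['camera_matrix'])
    if name=='wrist':
        o=obs or robot.get_obs();T=np.eye(4);T[:3,:3]=R.from_euler('xyz',o['ee_rot']).as_matrix();T[:3,3]=o['tool_pos']
        W=np.linalg.inv(T@np.array(p['tool_from_camera']));return K,W[:3,:3],W[:3,3]
    return K,cv2.Rodrigues(np.array(p['rvec'],float))[0],np.array(p['tvec'],float).ravel()
def ray(c,u,v,z):
    K,r,t=c;d=r.T@np.linalg.solve(K,[u,v,1]);o=-r.T@t
    return o+d*(z-o[2])/d[2]
def proj(c,P):
    K,r,t=c;q=K@(r@np.asarray(P,float)+t);return q[:2]/q[2]
E
python3 - <<'E'
from h import *
print(robot.get_obs())
a=robot.snapshot('top');save('top',a)
b=robot.snapshot('side');save('side',b)
for n in ['top','side']:
    c=cam(n);print(n,-c[1].T@c[2])
    for th in ['puck0','scale','mark_tab','pointer','wire_tips','tray']:
        print(th,[(round(d['conf'],2),np.round(d['extent']).tolist()) for d in robot.find_in(th,n)][:7])
E
```

```text
pics
{'time': 0.0, 'joint_positions': array([-1.39909667e+00,  8.79728843e-02,  1.37224687e+00,  9.41303647e-06,
        1.68364309e+00, -1.03116810e-01]), 'qvel': array([ 4.19309354e-04, -1.64826574e-03,  1.25906455e-03, -4.40849719e-04,
       -1.11524797e-03,  1.68386663e-05]), 'joint_torque': array([ 3.04068162e-04, -3.40185106e+01, -3.02425790e+01,  7.16456026e-02,
        3.29014775e-02, -1.61985531e-04]), 'tool_pos': array([ 0.14915309, -0.52884374,  0.22129815]), 'ee_rot': array([-3.13933548e+00, -2.42985969e-04,  2.74817244e-01]), 'wrist_force': array([-0.14989176, -0.90436334, -0.37348141]), 'wrist_torque': array([-0.00069553, -0.03887816,  0.0231014 ]), 'finger_force': 0.0, 'width': 0.09391430083802194}
top [ 0.33511383 -0.09444917  1.18215696]
puck0 [(0.89, [385.0, 288.0, 30.0, 31.0]), (0.8, [394.0, 248.0, 31.0, 28.0]), (0.75, [439.0, 185.0, 28.0, 25.0]), (0.73, [463.0, 245.0, 29.0, 22.0]), (0.61, [329.0, 272.0, 23.0, 31.0]), (0.57, [344.0, 235.0, 24.0, 23.0])]
scale [(0.79, [212.0, 277.0, 94.0, 82.0])]
mark_tab [(0.42, [200.0, 270.0, 75.0, 72.0])]
pointer [(0.87, [202.0, 273.0, 75.0, 74.0])]
wire_tips [(0.86, [201.0, 272.0, 80.0, 69.0])]
tray [(0.64, [360.0, 263.0, 150.0, 123.0])]
side [ 0.34141659 -0.94569708  0.87799925]
puck0 [(0.95, [278.0, 303.0, 31.0, 32.0]), (0.94, [452.0, 384.0, 37.0, 39.0]), (0.78, [325.0, 306.0, 31.0, 35.0]), (0.77, [382.0, 438.0, 44.0, 45.0]), (0.6, [337.0, 355.0, 33.0, 39.0]), (0.55, [281.0, 358.0, 32.0, 32.0]), (0.19, [390.0, 232.0, 38.0, 92.0])]
scale [(0.94, [238.0, 198.0, 76.0, 104.0])]
mark_tab []
pointer [(0.62, [234.0, 172.0, 61.0, 53.0])]
wire_tips [(0.81, [238.0, 176.0, 70.0, 70.0])]
tray [(0.6, [311.0, 342.0, 139.0, 140.0]), (0.56, [239.0, 177.0, 74.0, 72.0])]
```

Run:
```python
import cv2,numpy as np
a=cv2.imread('pics/top.png');b=cv2.imread('pics/side.png')
cv2.imwrite('pics/both.png',np.vstack([cv2.resize(a,(400,300)),cv2.resize(b,(400,300))]))
```

```text
(no output)
```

View pics/top.png

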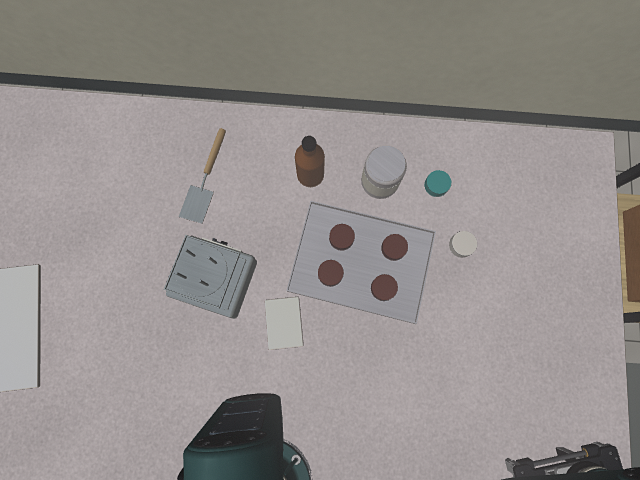

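View pics/side.png

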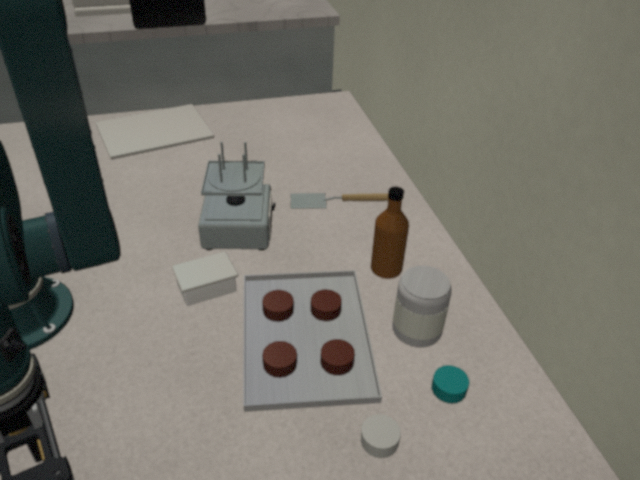

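The top view shows four brown pucks on the sheet pan at (342,236), (395,246), (331,272) and (384,287). The look-alikes are turquoise (438,183) and white (463,244). The scale is at (211,276), with the four wires on its pan and its face and tab knob toward (220,241), away from the robot. The side view agrees: pucks at (278,304), (326,305), (280,358) and (338,356), scale at (238,200), knob at (273,206).

Run:
```python
from h import *
a=cv2.cvtColor(cv2.imread('pics/top.png'),cv2.COLOR_BGR2RGB)
c=cam('top')
hsv=cv2.cvtColor(a,cv2.COLOR_RGB2HSV)
m=((a[...,0].astype(int)-a[...,1]>30)&(a[...,0]<140)).astype(np.uint8)
n,l,s,ce=cv2.connectedComponentsWithStats(m)
for i in range(1,n):
    if s[i,4]>150: print(s[i],ce[i],ray(c,*ce[i],0.033).round(4))
# tray corners
for p in [(311,203),(434,232),(415,322),(289,291)]: print('tray',ray(c,*p,0.018).round(3))
for p in [(188,236),(256,257),(238,318),(166,293)]: print('pan/house',ray(c,*p,0.15).round(3), ray(c,*p,0.09).round(3))
for n,p,z in [('can',(385,163),.13),('oil',(309,143),.21),('knob',(220,241),.06),('tub',(284,322),.05)]: print(n,ray(c,*p,z).round(3))
save('c1',np.vstack([cv2.resize(a[215:335,150:275],None,fx=5,fy=4.9,interpolation=cv2.INTER_CUBIC)]))
p=robot.camera_params('wrist');print(np.round(p['tool_from_camera'],3),np.round(p['camera_matrix']))
```

```text
tray [ 0.68  -0.047  0.018]
tray [ 0.628 -0.365  0.018]
tray [ 0.399 -0.325  0.018]
tray [ 0.45  -0.011  0.018]
pan/house [0.541 0.217 0.15 ] [0.553 0.235 0.09 ]
pan/house [0.506 0.06  0.15 ] [0.516 0.069 0.09 ]
pan/house [0.37  0.084 0.15 ] [0.372 0.094 0.09 ]
pan/house [0.411 0.247 0.15 ] [0.415 0.267 0.09 ]
can [ 0.759 -0.218  0.13 ]
oil [ 0.76  -0.038  0.21 ]
knob [0.553 0.165 0.06 ]
tub [ 0.372 -0.009  0.05 ]
[[ 0.001 -0.972 -0.235  0.068]
 [ 1.     0.001  0.001  0.001]
 [-0.001 -0.235  0.972 -0.162]
 [ 0.     0.     0.     1.   ]] [[393.   0. 320.]
 [  0. 393. 245.]
 [  0.   0.   1.]]
```

View pics/c1.png

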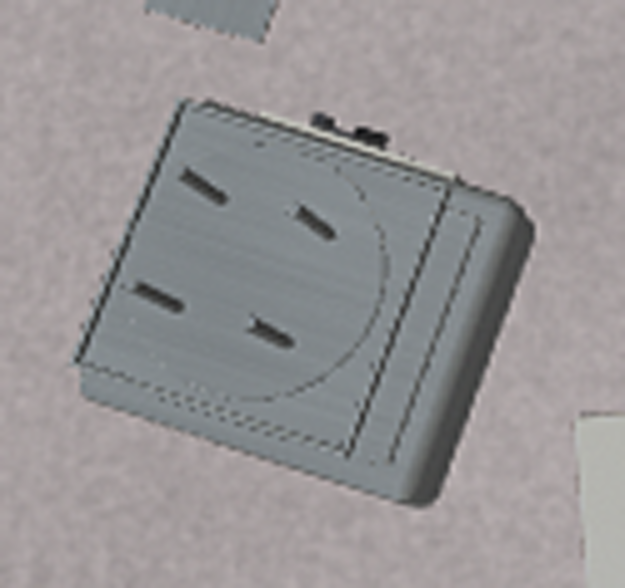

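Run:
```python
from h import *
a=cv2.cvtColor(cv2.imread('pics/top.png'),cv2.COLOR_BGR2RGB).astype(int)
c=cam('top')
print('nadir px',proj(c,[.335,-.0944,0]))
print(a[236,342],a[287,384],a[245,463])
m=((a[...,0]-a[...,1]>25)&(a[...,0]<125)).astype(np.uint8)
n,l,s,ce=cv2.connectedComponentsWithStats(m)
for i in range(1,n):
    if 250<s[i,4]<900: print(s[i],ce[i].round(1),ray(c,*ce[i],0.030).round(4))
f=lambda x,y:(150+x/5,215+y/4.9)
P=[ray(c,*f(*p),0.154) for p in [(183,100),(450,183),(350,455),(78,362)]]
print(np.round(P,3)); C=np.mean(P,0);print('pan centre',C.round(4))
d=P[0]-P[3]+P[1]-P[2];print('scale yaw',np.arctan2(d[1],d[0]))
e=P[0]-P[1]+P[3]-P[2];print(np.arctan2(e[1],e[0])-np.pi/2,[np.linalg.norm(P[i]-P[i-1]).round(3) for i in range(4)])
T=[ray(c,*f(*p),0.222) for p in [(183,173),(299,210),(252,325),(137,288)]];print('tips',np.round(T,3),np.mean(T,0).round(4))
o=robot.get_obs();print(o['tool_pos'],o['ee_rot'])
```

```text
nadir px [318.74662706 340.94905317]
[95 69 66] [94 69 66] [179 173 167]
[[0.542 0.219 0.154]
 [0.513 0.096 0.154]
 [0.388 0.125 0.154]
 [0.419 0.248 0.154]]
pan centre [0.4654 0.1719 0.154 ]
scale yaw -0.23048856662756892
-0.2385740258768434 [np.float64(0.126), np.float64(0.127), np.float64(0.128), np.float64(0.127)]
tips [[0.497 0.194 0.222]
 [0.485 0.144 0.222]
 [0.435 0.157 0.222]
 [0.446 0.206 0.222]] [0.4656 0.1752 0.222 ]
[ 0.14924402 -0.5293724   0.2225203 ] [3.14151052e+00 6.80459090e-06 2.74818620e-01]
```

Request:
servo_tool --pt "0.9 0 0 0 0 0.325 94" --pt "0.9 0 0 0 0 0.325 94" --pt "0.9 0 0 0 0 0.325 94" --pt "0.9 0 0 0 0 0.325 94" --pt "0.9 0 0 0 0 0.325 94"

```text
time: 1.12
tool_pos: [0.2371, -0.5045, 0.2225]
ee_rot: [3.141, -0.0, -0.238]
wrist_force: [0.4, -0.0, 1.2]
width: 0.0938
finger_force: 0.0
```

Request:
servo_tool --pt "0.55 -0.94 -0.07 0 0 0 94" --pt "0.55 -0.94 -0.07 0 0 0 94" --pt "0.55 -0.94 -0.07 0 0 0 94"

```text
time: 1.37
tool_pos: [0.313, -0.4244, 0.2298]
ee_rot: [-3.141, -0.001, -0.235]
wrist_force: [-0.1, -0.2, 0.4]
width: 0.0937
finger_force: 0.0
```

Request:
servo_tool --pt "0.55 -0.94 -0.07 0 0 0 94" --pt "0.55 -0.94 -0.07 0 0 0 94" --pt "0.55 -0.94 -0.07 0 0 0 94"

```text
time: 1.62
tool_pos: [0.3888, -0.3452, 0.2371]
ee_rot: [-3.141, -0.002, -0.233]
wrist_force: [0.9, 0.3, -0.4]
width: 0.094
finger_force: 0.0
```

Request:
servo_tool --pt "0.55 -0.94 -0.07 0 0 0 94" --pt "0.55 -0.94 -0.07 0 0 0 94" --pt "0.55 -0.94 -0.07 0 0 0 94"

```text
time: 1.87
tool_pos: [0.4642, -0.2664, 0.244]
ee_rot: [-3.141, -0.001, -0.233]
wrist_force: [0.5, 0.2, 0.0]
width: 0.0941
finger_force: 0.0
```

Request:
servo_tool --pt "0.55 -0.94 -0.07 0 0 0 94" --pt "0.55 -0.94 -0.07 0 0 0 94" --pt "0.55 -0.94 -0.07 0 0 0 94" --pt "0.55 -0.94 -0.07 0 0 0 94"

```text
time: 2.2
tool_pos: [0.5405, -0.1867, 0.2505]
ee_rot: [-3.14, -0.001, -0.229]
wrist_force: [0.6, -0.5, 0.5]
width: 0.0935
finger_force: 0.0
```

```bash
cat >> h.py <<'E'
def disks(img,z,c,amin,amax):
    a=cv2.GaussianBlur(img,(5,5),0).astype(int)
    m=((a[...,0]-a[...,2]>18)&(a[...,0]<135)).astype(np.uint8)
    n,l,s,ce=cv2.connectedComponentsWithStats(m)
    out=[]
    for i in range(1,n):
        if amin<s[i,4]<amax: out.append((ce[i].round(1),s[i,4],ray(c,*ce[i],z).round(4)))
    return out
E
python3 - <<'E'
from h import *
o=robot.get_obs();print(o['time'],o['tool_pos'],o['ee_rot'],o['wrist_force'])
c=cam('wrist',o);w=robot.snapshot('wrist');save('w1',w)
for d in disks(w,.024,c,500,40000):print(d)
print([(round(d['conf'],2),np.round(d['extent']).tolist(),ray(c,*d['extent'][:2],.02).round(3)) for d in robot.find_in('puck0','wrist')])
E
```

```text
2.2 [ 0.54045726 -0.18674933  0.25046611] [-3.13961472e+00 -1.17316055e-03 -2.29268840e-01] [ 0.59715065 -0.54902165  0.49779914]
(array([83.7, 25.3]), np.int32(6694), array([ 0.7613, -0.0205,  0.024 ]))
(array([393.7, 159.1]), np.int32(3461), array([ 0.5827, -0.2699,  0.024 ]))
(array([253.3, 175.6]), np.int32(3312), array([ 0.5983, -0.1335,  0.024 ]))
(array([392.6, 266.4]), np.int32(2847), array([ 0.4766, -0.2489,  0.024 ]))
(array([257.4, 271.9]), np.int32(2789), array([ 0.5024, -0.1115,  0.024 ]))
(array([577.1, 384.8]), np.int32(2032), array([ 0.2953, -0.4234,  0.024 ]))
(array([ 62.2, 385.3]), np.int32(1894), array([0.424 , 0.1353, 0.024 ]))
(array([490.9, 455.7]), np.int32(3363), array([ 0.224 , -0.3182,  0.024 ]))
[(0.89, [568.0, 91.0, 78.0, 74.0], array([ 0.607, -0.441,  0.02 ])), (0.88, [394.0, 159.0, 71.0, 66.0], array([ 0.582, -0.27 ,  0.02 ])), (0.87, [391.0, 262.0, 67.0, 66.0], array([ 0.481, -0.249,  0.02 ])), (0.73, [253.0, 175.0, 67.0, 65.0], array([ 0.599, -0.133,  0.02 ])), (0.62, [259.0, 268.0, 65.0, 70.0], array([ 0.505, -0.113,  0.02 ])), (0.26, [305.0, 19.0, 98.0, 38.0], array([ 0.722, -0.215,  0.02 ]))]
```

View pics/w1.png

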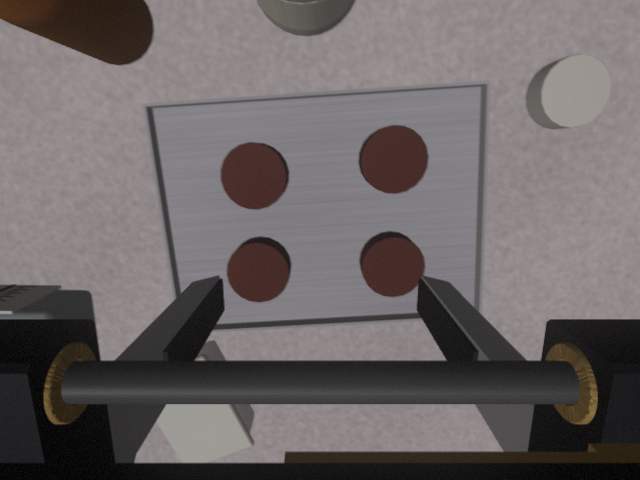

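The wrist view shows the four brown pucks at (254,175), (394,159), (392,264) and (259,270), with the white look-alike at (575,90) off the sheet pan. I'll take the brown one at (259,270) first because it is nearest the scale.

Request:
servo_tool --pt "-0.53 -0.64 0.4 0 0 0 94" --pt "-0.53 -0.64 0.65 0 0 0 94" --pt "-0.53 -0.64 0.65 0 0 0 94" --pt "-0.53 -0.64 0.65 0 0 0 94"

```text
time: 2.63
tool_pos: [0.4962, -0.1141, 0.1805]
ee_rot: [-3.14, 0.01, -0.235]
wrist_force: [-0.3, -0.8, -0.0]
width: 0.0942
finger_force: 0.0
```

Request:
servo_tool --pt "0 0 0.65 0 0 0 94" --pt "0 0 0.65 0 0 0 94" --pt "0 0 0.65 0 0 0 94" --pt "0 0 0.65 0 0 0 94"

```text
time: 2.97
tool_pos: [0.5004, -0.1176, 0.1204]
ee_rot: [3.141, 0.001, -0.238]
wrist_force: [0.1, -1.2, 0.7]
width: 0.0937
finger_force: 0.0
```

```bash
cat >> h.py <<'E'
def puck_off(name,z=.033,lo=1500):
    """offset of puck nearest to tool axis, in tool x,y (m); ellipse fit of top face"""
    o=robot.get_obs();c=cam('wrist',o);w=robot.snapshot('wrist');save(name,w)
    a=cv2.GaussianBlur(w,(5,5),0).astype(int)
    m=((a[...,0]-a[...,2]>22)&(a[...,0]>60)&(a[...,0]<140)).astype(np.uint8)
    n,l,s,ce=cv2.connectedComponentsWithStats(m)
    T=R.from_euler('xyz',o['ee_rot']).as_matrix();res=[]
    for i in range(1,n):
        if s[i,4]<lo: continue
        k=max(cv2.findContours((l==i).astype(np.uint8),0,1)[0],key=cv2.contourArea)
        k=cv2.convexHull(k);pts=np.array([ray(c,*q[0],z)[:2] for q in k])
        (x,y),r=cv2.minEnclosingCircle(pts.astype(np.float32))
        d=T.T@(np.array([x,y,o['tool_pos'][2]])-o['tool_pos'])
        res.append((d[:2].round(4),round(r,4),(round(x,4),round(y,4)),s[i].tolist()))
    return o,res
E
python3 - <<'E'
from h import *
o,r=puck_off('w2');print(o['time'],o['tool_pos'],o['ee_rot'])
for q in r:print(q)
E
```

```text
2.9667 [ 0.50041979 -0.11758327  0.12040055] [ 3.14105691e+00  1.48601749e-03 -2.37788168e-01]
(array([0.1159, 0.1265]), 0.0315, (0.5832, -0.2679), [481, 8, 107, 114, 9496])
(array([ 0.0994, -0.0075]), 0.0312, (0.5988, -0.1337), [255, 40, 104, 110, 8928])
(array([0.0102, 0.1306]), 0.0314, (0.4796, -0.2469), [471, 194, 97, 93, 6946])
(array([ 0.0032, -0.0061]), 0.0312, (0.505, -0.1124), [263, 205, 94, 92, 6763])
(array([-0.0952,  0.1808]), 0.0359, (0.3653, -0.2708), [546, 344, 52, 81, 1905])
```

View pics/w2.png

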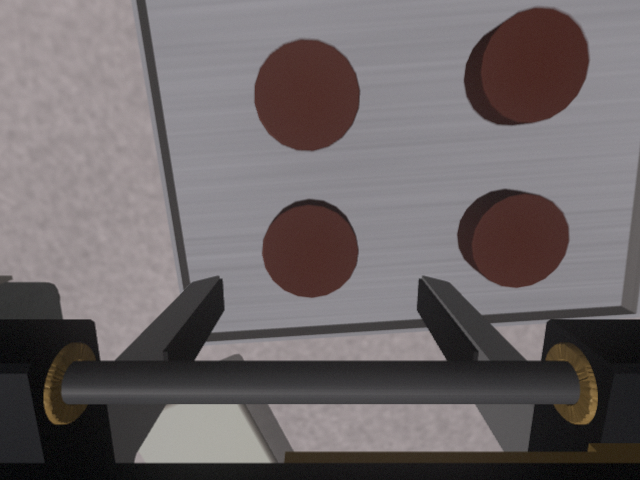

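The puck sits at (310,250), between the open fingers. It is offset +3 mm in x and -6 mm in y.

Request:
servo_tool --pt "0.03 -0.06 0.4 0 0 0 94" --pt "0.03 -0.06 0.75 0 0 0 94" --pt "0.03 -0.06 0.95 0 0 0 94" --pt "0.03 -0.06 0.95 0 0 0 94" --pt "0.03 -0.06 0.95 0 0 0 94" --pt "0.03 -0.06 0.95 0 0 0 55" --pt "0.03 -0.06 0.95 0 0 0 55" --pt "0.03 -0.06 0.95 0 0 0 55" --pt "0.03 -0.06 0.95 0 0 0 55" --pt "0.03 -0.06 0.95 0 0 0 55"

```text
time: 3.85
tool_pos: [0.506, -0.1113, 0.0266]
ee_rot: [3.141, -0.002, -0.236]
wrist_force: [-1.1, -0.4, 0.3]
width: 0.0644
finger_force: 0.1
```

Request:
servo_tool --pt "0 0 0 0 0 0 50" --pt "0 0 0 0 0 0 50" --pt "0 0 0 0 0 0 50" --pt "0 0 -0.2 0 0 0 50" --pt "0 0 -0.5 0 0 0 50" --pt "0 0 -0.9 0 0 0 50" --pt "0 0 -0.9 0 0 0 50"

```text
time: 4.43
tool_pos: [0.5095, -0.1123, 0.1231]
ee_rot: [3.14, -0.014, -0.236]
wrist_force: [1.0, -2.0, -0.2]
width: 0.0635
finger_force: 30.0
```

Request:
servo_tool --pt "-0.12 -0.3 -0.3 0 0 0 50" --pt "-0.24 -0.6 -0.6 0 0 0 50" --pt "-0.35 -0.9 -0.9 0 0 0 50" --pt "-0.35 -0.9 -0.9 0 0 0 50"

```text
time: 4.77
tool_pos: [0.4938, -0.0119, 0.2105]
ee_rot: [-3.138, -0.008, -0.232]
wrist_force: [0.8, 0.4, -0.2]
width: 0.0637
finger_force: 30.0
```

Request:
servo_tool --pt "-0.12 -0.3 -0.3 0 0 0 50" --pt "-0.24 -0.6 -0.6 0 0 0 50" --pt "-0.35 -0.9 -0.7 0 0 0 50" --pt "-0.35 -0.9 -0.7 0 0 0 50"

```text
time: 5.1
tool_pos: [0.4798, 0.0852, 0.2787]
ee_rot: [-3.137, -0.005, -0.229]
wrist_force: [-0.7, 0.2, -0.9]
width: 0.0636
finger_force: 30.0
```

Request:
servo_tool --pt "-0.12 -0.3 0 0 0 0 50" --pt "-0.24 -0.6 0 0 0 0 50" --pt "-0.35 -0.85 0 0 0 0 50" --pt "-0.35 -0.85 0 0 0 0 50" --pt "-0.35 -0.85 0 0 0 0 50" --pt "-0.35 -0.85 0 0 0 0 50"

```text
time: 5.6
tool_pos: [0.4651, 0.1702, 0.274]
ee_rot: [3.14, 0.002, -0.236]
wrist_force: [0.2, -0.6, -1.5]
width: 0.0634
finger_force: 30.0
```

Run:
```python
from h import *
z=robot.get_obs()['tool_pos'][2]
o,r=puck_off('w3',z=z+.0084,lo=4000);print(o['time'],o['tool_pos'],o['ee_rot'],o['wrist_force'])
for q in r:print(q)
c=cam('wrist',o);print(proj(c,[.4656,.175,.222]))
```

```text
5.6 [0.46510016 0.1702411  0.27399767] [ 3.13952628e+00  1.54436405e-03 -2.36179204e-01] [ 0.24943831 -0.57930778 -1.4746724 ]
(array([-0.0006,  0.0005]), 0.031, (0.4644, 0.1699), [247, 248, 146, 112, 13690])
[310.30142232 274.20475145]
```

View pics/w3.png

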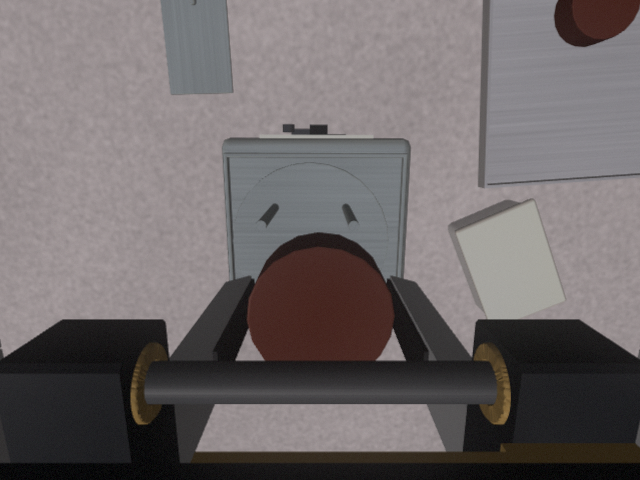

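Run:
```python
import cv2
a=cv2.imread('pics/w3.png');cv2.imwrite('pics/c3.png',cv2.resize(a[195:245,245:370],None,fx=6.4,fy=6.4,interpolation=cv2.INTER_NEAREST))
```

```text
(no output)
```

View pics/c3.png

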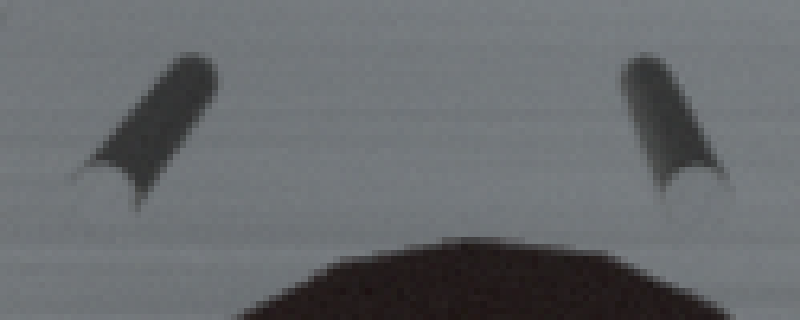

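Tip circles in the crop: left at image (261.4,225.5), right at (353.1,225.6). The pan's front edge shows at row ~153. Next I compute the axis.

Run:
```python
from h import *
o=robot.get_obs();c=cam('wrist',o);T=R.from_euler('xyz',o['ee_rot']).as_matrix()
for z in (.220,.222,.224):
    p=[T.T@(ray(c,u,v,z)-o['tool_pos']) for u,v in ((261.4,225.5),(353.1,225.6))]
    m=(p[0]+p[1])/2;print(z,np.linalg.norm(p[0]-p[1]).round(4),'axis off tool',(m[:2]-[.0258,0]).round(4), 'ang',np.degrees(np.arctan2(p[1][0]-p[0][0],p[1][1]-p[0][1])).round(2))
print(o['time'],o['tool_pos'],o['wrist_force'])
```

```text
0.22 0.0514 axis off tool [ 0.0015 -0.0065] ang -0.04
0.222 0.0509 axis off tool [ 0.0018 -0.0064] ang -0.04
0.224 0.0504 axis off tool [ 0.0022 -0.0063] ang -0.04
5.65 [0.46525994 0.16999067 0.27433709] [ 0.28023205  0.44557746 -0.54365426]
```

Request:
servo_tool --pt "0.024 -0.069 0.1 0 0 0 50" --pt "0.024 -0.069 0.2 0 0 0 50" --pt "0.024 -0.069 0.2 0 0 0 50" --pt "0.024 -0.069 0.2 0 0 0 50" --pt "0.024 -0.069 0.25 0 0 0 50" --pt "0.024 -0.069 0.3 0 0 0 50" --pt "0.024 -0.069 0.35 0 0 0 50" --pt "0.024 -0.069 0.4 0 0 0 50" --pt "0.024 -0.069 0.44 0 0 0 50" --pt "0.024 -0.069 0.44 0 0 0 50" --pt "0.024 -0.069 0.44 0 0 0 50" --pt "0.024 -0.069 0.44 0 0 0 50"

```text
time: 6.65
tool_pos: [0.4691, 0.1774, 0.2317]
ee_rot: [-3.141, -0.0, -0.236]
wrist_force: [0.1, 0.5, -0.5]
width: 0.0632
finger_force: 30.0
```

Run:
```python
from h import *
F=[];z=robot.get_obs()['tool_pos'][2]
o,r=puck_off('w4',z=z+.0084,lo=4000)
for i in range(4):
    w=robot.snapshot('wrist');q=robot.get_obs();F.append(q['wrist_force'])
print(q['time'],q['tool_pos'],np.mean(F,0).round(2),np.std(F,0).round(2));print(r)
c=cam('wrist',o);ax=np.array([.4676,.1763])
for s in (.003,.007,.015,.022):
  print(s,[proj(c,[.4654+.973*a+.233*b,.172-.233*a+.973*b,.161-s]).round(0) for a,b in((.065,.065),(.065,-.065))])
save('c4',cv2.resize(w[120:300,200:440],None,fx=3.3,fy=3.3,interpolation=cv2.INTER_CUBIC))
```

```text
6.9 [0.4691729  0.17739731 0.23173548] [-0.18 -0.33 -0.75] [0.23 0.69 0.5 ]
[(array([-0.0005,  0.0006]), 0.031, (0.4686, 0.1769), [247, 247, 146, 113, 13685])]
0.003 [array([218., 160.]), array([440., 160.])]
0.007 [array([220., 160.]), array([438., 160.])]
0.015 [array([223., 160.]), array([434., 160.])]
0.022 [array([226., 159.]), array([431., 159.])]
```

View pics/c4.png

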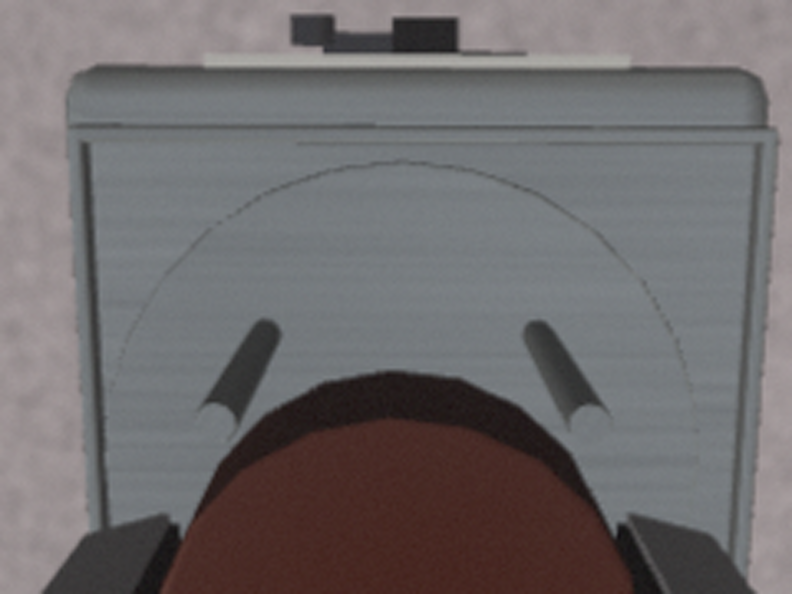

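The pan's rim spans 215 px, so it has sunk about 10 mm at most. The tips at (266,249) and (379,249) have come closer by the full descent, and the puck's lower edge passes inside both wires. It is not jammed, so I go deeper.

Request:
servo_tool --pt "0 0 0.06 0 0 0 50" --pt "0 0 0.12 0 0 0 50" --pt "0 0 0.18 0 0 0 50" --pt "0 0 0.24 0 0 0 50" --pt "0 0 0.3 0 0 0 50" --pt "0 0 0.3 0 0 0 50" --pt "0 0 0.3 0 0 0 50"

```text
time: 7.48
tool_pos: [0.4687, 0.1772, 0.2007]
ee_rot: [3.141, 0.001, -0.236]
wrist_force: [-0.2, 0.1, -0.2]
width: 0.0634
finger_force: 30.0
```

```bash
cat >> h.py <<'E'
def force(n=5):
    F=[]
    for i in range(n): w=robot.snapshot('wrist');q=robot.get_obs();F.append(q['wrist_force'])
    print(q['time'],q['tool_pos'].round(4),q['ee_rot'].round(3),'F',np.mean(F,0).round(2),np.std(F,0).round(2));return q,w
E
python3 - <<'E'
from h import *
q,w=force();save('w5',w)
E
```

```text
7.7333 [0.4693 0.1774 0.2019] [-3.141e+00 -1.000e-03 -2.360e-01] F [-0.05  0.08 -0.71] [0.59 0.48 0.34]
```

Request:
servo_tool --pt "0 0 0.06 0 0 0 50" --pt "0 0 0.12 0 0 0 50" --pt "0 0 0.18 0 0 0 50" --pt "0 0 0.24 0 0 0 50" --pt "0 0 0.29 0 0 0 50" --pt "0 0 0.33 0 0 0 50" --pt "0 0 0.33 0 0 0 50" --pt "0 0 0.33 0 0 0 50" --pt "0 0 0.33 0 0 0 50"

```text
time: 8.48
tool_pos: [0.4692, 0.1774, 0.1688]
ee_rot: [-3.142, -0.0, -0.236]
wrist_force: [-1.0, 0.8, 0.2]
width: 0.0637
finger_force: 30.0
```

Run:
```python
from h import *
q,w=force(8);save('w6',w)
```

```text
8.8833 [0.4693 0.1774 0.1686] [-3.141e+00 -1.000e-03 -2.360e-01] F [-0.16 -0.18  0.07] [0.39 0.36 0.56]
```

Request:
servo_tool --pt "0 0 0 0 0 0 82" --pt "0 0 0 0 0 0 82" --pt "0 0 0 0 0 0 82" --pt "0 0 0 0 0 0 82" --pt "0 0 -0.1 0 0 0 82" --pt "0 0 -0.25 0 0 0 82" --pt "0 0 -0.5 0 0 0 82" --pt "0 0 -0.8 0 0 0 82" --pt "0 0 -1 0 0 0 82" --pt "0 0 -1 0 0 0 82" --pt "0 0 -1 0 0 0 82"

```text
time: 9.8
tool_pos: [0.4697, 0.1775, 0.2704]
ee_rot: [-3.14, -0.004, -0.236]
wrist_force: [-0.3, 0.5, 0.2]
width: 0.0817
finger_force: 0.0
```

Run:
```python
from h import *
o,r=puck_off('w7',z=.1745,lo=3000);print(o['time'],o['tool_pos'],o['wrist_force'])
for q in r:print(q)
```

```text
9.8 [0.46973814 0.17753803 0.27039149] [-0.2523268   0.483568    0.24173323]
(array([-0.0015,  0.0011]), 0.0307, (0.468, 0.1768), [276, 212, 90, 87, 6077])
```

View pics/w7.png

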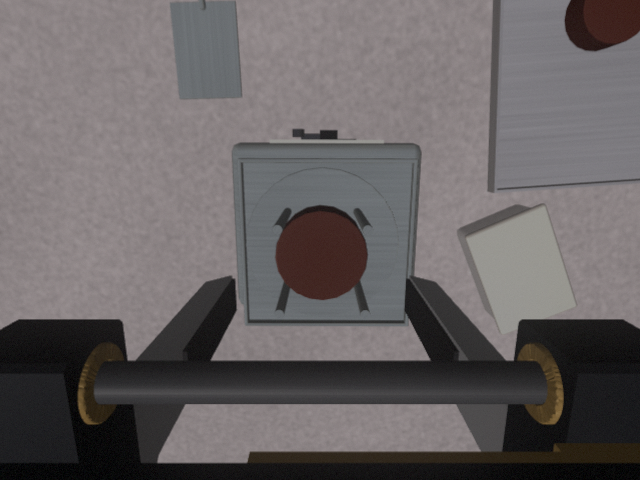

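The puck stands flat at (322,252), centred between the four wires. Next is the second puck, the one at world (0.599,-0.134).

Request:
servo_tool --pt "0.3 0.4 0 0 0 0 94" --pt "0.66 0.91 0 0 0 0 94" --pt "0.66 0.91 0 0 0 0 94"

```text
time: 10.1
tool_pos: [0.5117, 0.0715, 0.266]
ee_rot: [3.139, 0.003, -0.236]
wrist_force: [-0.2, -0.9, 0.3]
width: 0.0934
finger_force: 0.0
```

Request:
servo_tool --pt "0.33 0.45 0.2 0 0 0 94" --pt "0.66 0.91 0.5 0 0 0 94" --pt "0.66 0.91 0.5 0 0 0 94"

```text
time: 10.35
tool_pos: [0.5545, -0.0322, 0.2159]
ee_rot: [3.141, 0.003, -0.236]
wrist_force: [-0.3, 0.0, -0.6]
width: 0.0939
finger_force: 0.0
```

Request:
servo_tool --pt "0.33 0.45 0.3 0 0 0 94" --pt "0.66 0.91 0.7 0 0 0 94" --pt "0.66 0.91 1 0 0 0 94" --pt "0.66 0.91 1 0 0 0 94" --pt "0.66 0.91 1 0 0 0 94" --pt "0.66 0.91 1 0 0 0 94"

```text
time: 10.85
tool_pos: [0.5954, -0.1342, 0.1142]
ee_rot: [-3.141, 0.009, -0.237]
wrist_force: [0.4, 1.4, 0.2]
width: 0.0938
finger_force: 0.0
```

Run:
```python
from h import *
o,r=puck_off('w8');print(o['time'],o['tool_pos'],o['ee_rot'])
for q in r:print(q)
```

```text
10.85 [ 0.59544397 -0.13420008  0.11424653] [-3.14055135  0.00853001 -0.2373875 ]
(array([0.0196, 0.1327]), 0.0313, (0.5833, -0.2678), [480, 179, 100, 96, 7412])
(array([ 0.0035, -0.0015]), 0.031, (0.5992, -0.1336), [269, 206, 97, 93, 7023])
(array([-0.0916,  0.1775]), 0.0351, (0.4647, -0.2852), [547, 344, 51, 81, 1822])
```

Request:
servo_tool --pt "0.01 -0.01 0.3 0 0 0 94" --pt "0.01 -0.01 0.65 0 0 0 94" --pt "0.01 -0.01 0.93 0 0 0 94" --pt "0.01 -0.01 0.93 0 0 0 94" --pt "0.01 -0.01 0.93 0 0 0 94" --pt "0.01 -0.01 0.93 0 0 0 50" --pt "0.01 -0.01 0.93 0 0 0 50" --pt "0.01 -0.01 0.93 0 0 0 50" --pt "0.01 -0.01 0.93 0 0 0 50" --pt "0.01 -0.01 0.93 0 0 0 50" --pt "0.01 -0.01 0.93 0 0 0 50" --pt "0.01 -0.01 0.93 0 0 0 50"

```text
time: 11.9
tool_pos: [0.5996, -0.1338, 0.0267]
ee_rot: [3.142, -0.002, -0.236]
wrist_force: [-0.5, -0.6, 5.0]
width: 0.0634
finger_force: 30.0
```

Request:
servo_tool --pt "0 0 -0.2 0 0 0 50" --pt "0 0 -0.5 0 0 0 50" --pt "0 0 -0.9 0 0 0 50" --pt "0 0 -0.9 0 0 0 50"

```text
time: 12.23
tool_pos: [0.6033, -0.135, 0.1242]
ee_rot: [3.14, -0.015, -0.236]
wrist_force: [1.9, -1.1, 0.2]
width: 0.0635
finger_force: 30.0
```

Request:
servo_tool --pt "-0.22 -0.3 -0.3 0 0 0 50" --pt "-0.44 -0.6 -0.6 0 0 0 50" --pt "-0.66 -0.9 -0.9 0 0 0 50" --pt "-0.66 -0.9 -0.9 0 0 0 50"

```text
time: 12.57
tool_pos: [0.5559, -0.028, 0.2091]
ee_rot: [-3.14, -0.005, -0.233]
wrist_force: [0.6, -0.5, -0.1]
width: 0.0634
finger_force: 30.0
```

Request:
servo_tool --pt "-0.22 -0.3 -0.3 0 0 0 50" --pt "-0.44 -0.6 -0.6 0 0 0 50" --pt "-0.66 -0.9 -0.7 0 0 0 50" --pt "-0.66 -0.9 -0.7 0 0 0 50"

```text
time: 12.9
tool_pos: [0.5123, 0.0762, 0.2792]
ee_rot: [-3.138, -0.005, -0.231]
wrist_force: [-0.1, 1.1, 0.1]
width: 0.0635
finger_force: 30.0
```

Request:
servo_tool --pt "-0.22 -0.3 0 0 0 0 50" --pt "-0.44 -0.6 0 0 0 0 50" --pt "-0.67 -0.91 0 0 0 0 50" --pt "-0.67 -0.91 0 0 0 0 50" --pt "-0.67 -0.91 0 0 0 0 50" --pt "-0.67 -0.91 0 0 0 0 50" --pt "-0.67 -0.91 0 0 0 0 50"

```text
time: 13.48
tool_pos: [0.4694, 0.1751, 0.2746]
ee_rot: [3.14, 0.001, -0.238]
wrist_force: [0.6, -0.4, -0.2]
width: 0.0637
finger_force: 30.0
```

Run:
```python
from h import *
z=robot.get_obs()['tool_pos'][2]
o,r=puck_off('w9',z=z+.0084,lo=4000);print(o['time'],o['tool_pos'],o['ee_rot'],o['wrist_force'])
for q in r:print(q)
a=cv2.imread('pics/w9.png');cv2.imwrite('pics/c9.png',cv2.resize(a[190:260,235:385],None,fx=5.33,fy=5.33,interpolation=cv2.INTER_NEAREST))
```

```text
13.4833 [0.46938388 0.17513702 0.2746398 ] [ 3.14028939e+00  5.81646096e-04 -2.37505015e-01] [ 0.64428409 -0.35325686 -0.20722094]
(array([-0.    ,  0.0006]), 0.031, (0.4692, 0.1745), [248, 247, 145, 113, 13798])
```

View pics/c9.png

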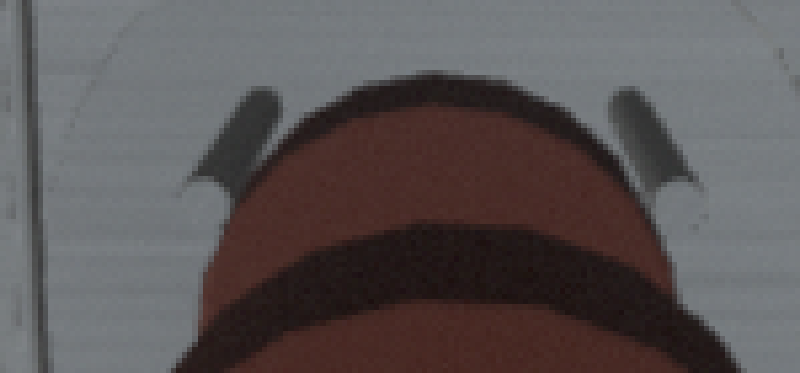

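The lower puck is centred between the wires. The tips are at (273.7,229.0) and (362.0,229.2), with the held puck over them.

Run:
```python
from h import *
o=robot.get_obs();print(o['time'],o['tool_pos'])
o['tool_pos']=np.array([0.46938388,0.17513702,0.2746398]);o['ee_rot']=[3.14028939,5.8e-4,-.237505]
c=cam('wrist',o);T=R.from_euler('xyz',o['ee_rot']).as_matrix()
for z in (.2125,.2145,.2165):
    p=[T.T@(ray(c,u,v,z)-o['tool_pos']) for u,v in ((273.65,229.0),(362.,229.2))]
    m=(p[0]+p[1])/2;print(z,np.linalg.norm(p[0]-p[1]).round(4),(m[:2]-[.0258,0]).round(4),(o['tool_pos']+T@(m-[.0258,0,0])).round(4))
```

```text
13.5333 [0.46943681 0.17503959 0.27477234]
0.2125 0.0514 [-0.0021 -0.0006] [0.4674 0.1761 0.2125]
0.2145 0.0509 [-0.0017 -0.0006] [0.4678 0.176  0.2145]
0.2165 0.0505 [-0.0013 -0.0006] [0.4682 0.1759 0.2165]
```

Request:
servo_tool --pt "-0.012 -0.012 0.1 0 0 0 50" --pt "-0.012 -0.012 0.25 0 0 0 50" --pt "-0.012 -0.012 0.3 0 0 0 50" --pt "-0.012 -0.012 0.3 0 0 0 50" --pt "-0.012 -0.012 0.35 0 0 0 50" --pt "-0.012 -0.012 0.4 0 0 0 50" --pt "-0.012 -0.012 0.45 0 0 0 50" --pt "-0.012 -0.012 0.5 0 0 0 50" --pt "-0.012 -0.012 0.53 0 0 0 50" --pt "-0.012 -0.012 0.53 0 0 0 50" --pt "-0.012 -0.012 0.53 0 0 0 50"

```text
time: 14.45
tool_pos: [0.4679, 0.1776, 0.2223]
ee_rot: [3.141, 0.0, -0.236]
wrist_force: [-0.2, -0.9, -0.3]
width: 0.0635
finger_force: 30.0
```

Run:
```python
from h import *
q,w=force(8);save('w10',w)
# apparent pan width: strong vertical edges along row near pan front
g=cv2.cvtColor(w,cv2.COLOR_RGB2GRAY)
print(proj(cam('wrist'),[.4654+.973*.065,.172-.233*.065,.147]))
```

```text
14.85 [0.468  0.1777 0.2226] [ 3.141 -0.    -0.236] F [ 0.1  -1.58 -0.82] [0.3  0.45 0.44]
[329.18944934 157.96064322]
```

Request:
servo_tool --pt "0 0.008 0.04 0 0 0 50" --pt "0 0.008 0.1 0 0 0 50" --pt "0 0.008 0.16 0 0 0 50" --pt "0 0.008 0.22 0 0 0 50" --pt "0 0.008 0.28 0 0 0 50" --pt "0 0.008 0.32 0 0 0 50" --pt "0 0.008 0.32 0 0 0 50" --pt "0 0.008 0.32 0 0 0 50" --pt "0 0.008 0.32 0 0 0 50"

```text
time: 15.6
tool_pos: [0.4677, 0.1771, 0.1907]
ee_rot: [3.142, 0.0, -0.236]
wrist_force: [0.8, -0.2, -0.2]
width: 0.0635
finger_force: 30.0
```

Run:
```python
from h import *
q,w=force(8);save('w11',w)
```

```text
16.0 [0.4678 0.177  0.1906] [-3.142 -0.    -0.236] F [-0.36  0.33 -0.15] [0.47 0.48 0.32]
```

Request:
servo_tool --pt "0 0 0 0 0 0 82" --pt "0 0 0 0 0 0 82" --pt "0 0 0 0 0 0 82" --pt "0 0 0 0 0 0 82" --pt "0 0 -0.1 0 0 0 82" --pt "0 0 -0.25 0 0 0 82" --pt "0 0 -0.5 0 0 0 82" --pt "0 0 -0.8 0 0 0 82" --pt "0 0 -1 0 0 0 82" --pt "0 0 -1 0 0 0 82"

```text
time: 16.83
tool_pos: [0.4697, 0.1775, 0.297]
ee_rot: [-3.137, -0.01, -0.236]
wrist_force: [0.1, -0.0, 0.2]
width: 0.082
finger_force: 0.0
```

Run:
```python
from h import *
o,r=puck_off('w12',z=.197,lo=3000);print(o['time'],o['tool_pos'],o['wrist_force'])
for q in r:print(q)
```

```text
16.8333 [0.46965944 0.17752663 0.29696491] [ 0.0737282  -0.01652922  0.19680612]
(array([-0.0024,  0.0015]), 0.0309, (0.467, 0.1767), [278, 214, 89, 85, 5897])
```

Request:
servo_tool --pt "0.3 0 0 0 0 0 82" --pt "0.6 0 0 0 0 0 82" --pt "1 0 0 0 0 0 82" --pt "1 0 0 0 0 0 82"

```text
time: 17.22
tool_pos: [0.5691, 0.1515, 0.2838]
ee_rot: [3.137, 0.006, -0.239]
wrist_force: [-2.2, -0.0, -1.4]
width: 0.0822
finger_force: 0.0
```

Request:
servo_tool --pt "0.4 -0.1 0 0 0 0 82" --pt "0.52 -0.15 0.3 0 0 0 82" --pt "0.52 -0.15 0.6 0 0 0 82" --pt "0.52 -0.15 1 0 0 0 82" --pt "0.52 -0.15 1 0 0 0 82"

```text
time: 17.63
tool_pos: [0.6117, 0.1549, 0.1758]
ee_rot: [3.131, 0.024, -0.236]
wrist_force: [-1.2, -1.0, -2.8]
width: 0.082
finger_force: 0.0
```

Request:
servo_tool --pt "0 0 0.1 0 -0.07 0 82" --pt "0 0 0.2 0 -0.14 0 82" --pt "0 0 0.3 0 -0.21 0 82" --pt "0 0 0.3 0 -0.28 0 82" --pt "0 0 0.3 0 -0.333 0 82" --pt "0 0 0.3 0 -0.333 0 82" --pt "0 0 0.3 0 -0.333 0 82"

```text
time: 18.22
tool_pos: [0.6196, 0.1557, 0.159]
ee_rot: [3.14, 0.524, -0.237]
wrist_force: [-0.7, -0.0, -0.4]
width: 0.0824
finger_force: 0.0
```

Run:
```python
from h import *
o=robot.get_obs();w=robot.snapshot('wrist');save('w13',w);print(o['time'],o['tool_pos'],o['ee_rot'])
for n in('pointer','mark_tab'):print(n,[(round(d['conf'],2),np.round(d['extent'],1)) for d in robot.find_in(n,'wrist')])
c=cam('wrist',o)
for z in(.03,.05,.07):print(z,proj(c,[.4654+.973*.085,.172-.233*.085,z]))
```

```text
18.2167 [0.61962313 0.15573927 0.15899926] [ 3.14046179  0.52376918 -0.23682318]
pointer [(0.79, array([342.4, 349. , 179.6, 208. ]))]
mark_tab [(0.69, array([322.9, 251.6,  38.9,  20.5]))]
0.03 [344.10581836 231.41429916]
0.05 [345.28908224 248.82101643]
0.07 [346.59234301 267.99297981]
```

View pics/w13.png

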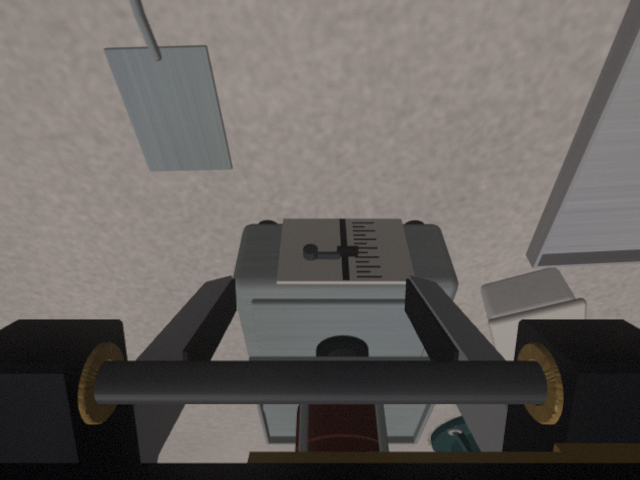

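The face shows the nut at (310,252), the tongue from about 317 to 340 at row ~254, and the black pointer at about (347,251). They are nearly level. I have now used up my picture views, so I read the rest from pixel values.

Run:
```python
import cv2
g=cv2.imread('pics/w13.png',0)
print('     ',' '.join('%3d'%c for c in range(302,364,2)))
for r in range(240,266): print(r,' ',' '.join('%3d'%v for v in g[r,302:364:2]))
```

```text
302 304 306 308 310 312 314 316 318 320 322 324 326 328 330 332 334 336 338 340 342 344 346 348 350 352 354 356 358 360 362
240    77  81  79  76  78  78  77  77  78  76  78  79  77  77  76  77  78  78  79  60  20  23  43  79  78  79  70  68  67  69  66
241    79  76  79  77  78  78  77  78  78  79  80  79  78  77  77  79  77  78  79  61  27  21  39  78  77  76  78  77  78  76  79
242    78  78  79  78  79  78  78  79  77  80  77  79  79  77  77  79  79  78  78  63  27  28  35  78  78  79  67  61  63  63  64
243    77  78  78  69  65  69  77  78  77  78  81  76  78  77  77  77  77  78  78  66  23  25  35  77  78  77  44  37  40  40  39
244    78  74  58  46  41  43  59  78  77  79  78  76  79  79  78  78  78  77  78  66  21  24  35  77  78  78  62  61  63  60  59
245    77  70  41  30  31  35  41  65  76  78  79  79  78  77  77  78  78  76  64  54  23  23  30  63  64  64  60  61  67  75  78
246    80  47  31  34  32  37  33  48  77  78  77  76  78  78  77  78  78  69  37  33  23  23  23  38  38  38  37  36  54  70  71
247    76  33  33  35  35  37  36  36  78  77  78  77  80  77  78 
[... 1703 characters left out ...]
76  78  23  23  24  52  75  77  77  70  70  72  70
261    78  80  77  74  75  75  78  80  77  78  78  77  75  78  79  77  78  76  78  77  26  21  22  51  77  76  78  39  40  40  41
262    78  76  79  81  78  76  77  77  77  77  78  76  78  78  77  76  77  77  77  78  25  20  21  49  77  79  80  53  49  50  51
263    79  77  77  78  79  79  78  79  79  77  76  79  76  75  77  78  79  76  78  77  24  24  22  48  75  75  77  72  73  73  71
264    79  78  75  78  77  78  75  79  77  77  77  78  77  77  78  76  77  77  77  77  29  26  22  44  78  77  77  76  76  79  76
265    77  76  79  79  77  77  76  78  79  77  75  77  77  79  76  79  78  79  79  78  31  23  23  43  79  75  77  67  62  61  63
```

Request:
servo_tool --pt "0.03 0 0.2 0 -0.06 0 82" --pt "0.06 0 0.35 0 -0.12 0 82" --pt "0.08 0 0.52 0 -0.167 0 82" --pt "0.08 0 0.52 0 -0.167 0 82" --pt "0.08 0 0.52 0 -0.167 0 82" --pt "0.08 0 0.52 0 -0.167 0 82"

```text
time: 18.87
tool_pos: [0.6008, 0.161, 0.1144]
ee_rot: [-3.14, 0.78, -0.233]
wrist_force: [-0.2, -0.0, -0.3]
width: 0.0816
finger_force: 0.0
```

Run:
```python
from h import *
o=robot.get_obs();w=robot.snapshot('wrist');save('w14',w);print(o['time'],o['tool_pos'].tolist(),o['ee_rot'].tolist())
c=cam('wrist',o);f=lambda x,z:proj(c,[.4654+.973*x,.172-.233*x,z])
for x,z in((.08,.04),(.08,.06),(.09,.04),(.09,.06)):print(x,z,f(x,z))
n=[(round(d['conf'],2),np.round(d['extent'],1)) for d in robot.find_in('mark_tab','wrist')];print(n)
u,v=n[0][1][:2].astype(int) if n else f(.085,.05).astype(int)
g=cv2.cvtColor(w,cv2.COLOR_RGB2GRAY)
cs=range(u-26,u+56,3);print('     ',' '.join('%3d'%k for k in cs))
for r in range(v-22,v+24): print(r,' ',' '.join('%3d'%g[r,k] for k in cs))
```

```text
18.8667 [0.6008265101995924, 0.1610310059740302, 0.11440002210951504] [-3.139717269263998, 0.7799567115429507, -0.23341274342770624]
0.08 0.04 [350.59196629 235.30817215]
0.08 0.06 [351.83995564 261.78665524]
0.09 0.04 [351.64098114 226.74427987]
0.09 0.06 [352.97916179 253.78645985]
[(0.55, array([323.1, 249.8,  45.9,  22.3]))]
      297 300 303 306 309 312 315 318 321 324 327 330 333 336 339 342 345 348 351 354 357 360 363 366 369 372 375 378
227    92  90  90  91  93  91  92  93  90  92  93  92  93  91  93  91  81  25  25  90  91  91  45  43  47  43  45  44
228    91  91  92  94  91  93  93  92  92  90  93  91  91  90  89  91  79  26  25  91  92  91  51  48  51  45  45  46
229    93  93  92  92  92  92  91  92  90  92  91  91  90  89  93  91  81  23  24  92  89  90  85  83  85  85  85  82
230    90  92  93  90  92  91  93  91  92  90  93  93  91  92  92  93  83  27  29  90  92  94  89  92  92  89  93  92
231    90  92  91  92  93  91  92  93  91  91  93  90  90  90  90  92  80  28  28  83  91  90  94  93  92  89  92  89
232    91  92  93  91  91  92  93  92  92  91  93  91  93  92
[... 4076 characters left out ...]
92  93  90  91  92  92  92  88  91  92  91  93  92  92  91  93  91  19  19  23  90  91  87  35  35  35  36  37
268    92  92  91  90  89  91  91  91  92  91  91  91  93  89  92  89  90  21  24  23  89  90  86  51  51  47  51  50
269    90  89  93  93  90  92  92  91  92  91  91  88  92  92  92  92  92  26  25  27  89  91  90  83  84  84  85  82
270    93  91  89  92  91  93  91  89  91  91  90  93  91  91  90  92  92  22  25  28  90  92  93  89  88  90  90  92
271    93  91  89  90  91  88  92  92  92  91  92  92  90  90  92  89  91  23  25  22  92  91  90  90  91  92  89  90
272    91  92  90  89  92  89  89  92  89  90  92  92  92  91  94  90  91  26  25  27  91  91  92  90  90  92  94  89
```

The pointer edges lie about 3 mm lower than the tab's in both views. I triangulate with the two camera poses to confirm, and hand in only if the result agrees.

Run:
```python
from h import *
V=[cam('wrist',dict(tool_pos=np.array(p),ee_rot=r)) for p,r in (([.61962313,.15573927,.15899926],[3.14046179,.52376918,-.23682318]),([.60082651,.161031,.114400],[-3.13971727,.77995671,-.23341274]))]
f=lambda y,x,z:[.4654+.973*x+.233*y,.172-.233*x+.973*y,z]
from scipy.optimize import least_squares
def tri(y,r1,r2):
    s=least_squares(lambda q:[proj(V[0],f(y,*q))[1]-r1,proj(V[1],f(y,*q))[1]-r2],[.085,.05]);return s.x
tb=tri(.01,251.4,248.5);tt=tri(.01,259,256.3);pb=tri(-.005,245.8,242.2);pt=tri(-.005,256.2,252.4)
print(np.round([tb,tt,pb,pt],4));dz=((pb+pt)/2-(tb+tt)/2)[1];print('dz',dz)
o=robot.get_obs();print(o['time'],o['wrist_force'])
if -.007<dz<-.001: print(robot.close_job())
```

```text
[[0.086  0.0538]
 [0.08   0.056 ]
 [0.0893 0.0512]
 [0.0802 0.0532]]
dz -0.002723167622923635
18.9667 [0.40138322 0.11312069 0.31408724]
the job is handed in; nothing more can be done
None
```

The job is handed in: two pucks stand flat in the stacker, the pointer reads about 2.7 mm past the set tab (limit 8.5 mm), and the other two pucks were left on the sheet pan; I viewed 11 pictures, one over the limit of 10.

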